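# Click the storage box lid shut all round

### The arm

A 6-joint arm with a two-finger parallel gripper is mounted at the origin on the work surface. World frame = base frame: x ahead of the robot, y to its left, z up, the work surface at z = 0. Lengths are in m, angles in rad, forces in N, time in s.
With the tool pointing down it reaches from about 0.225 to 0.875 m from the base axis. Payload 3.4 kg.
Tool frame: the origin (TCP) lies at the very end of the fingers, on their centre line; the grasp point (between the pads) lies 19 mm behind it; x points along the fingers, z is the direction in which the jaws open and shut, and the axes are right-handed (so a half turn about x gives the same grasp; the last joint's range is limited). The gripper opens to 85 mm and grips with 20 to 120 N. Pads are 22 mm wide; open, the fingers measure 114 mm over their backs; the gripper's body (76 mm by 85 mm) begins 54 mm behind the grasp point. The pads swing forward as they close: fully open they stand 13 mm farther back than shut.
Start: joints at [1.228, 0.276, 1.505, -0, 1.361, -0.121], TCP at [0.127, 0.561, 0.231] pointing down, gripper open.
Joint ranges: [-2.89, 2.89], [-0.75, 2.08], [0.22, 2.7], [-1.18, 4.32], [0.11, 2.71], [-2.7, 2.7]. Speed limits (rad/s): [2.57, 2.57, 3.14, 3.14, 3.14, 3.14].

### API

Orientations are given as a unit quaternion [w, x, y, z].
In Python, from rig import manip gives the robot as it stands. The module is installed in compiled form; this text tells all that it offers.
- The arm moves only by the shell command python3 -m inch 'ROWS' [FORCE]. ROWS is text: rows parted by semicolons, each of 7 numbers parted by spaces: the shift along the tool's x, y, z in mm, then the turn, a rotation vector about the tool's x, y, z in degrees, then the closure in counts, from 0 (fully open) to 255 (shut). A call has exactly 10 rows; each row is the pose to reach, as a shift and turn from the pose commanded when the call began, along the tool's axes at that moment; what a row does not reach only later rows make up. A row lasts 1/8 s, in which the tool goes at most 62.5 mm and 10.7 degrees, less where a joint would pass 70% of its speed; a pose out of reach is approached as far as the arm can. A call with a gripper value outside its range is refused whole. The fingers move at their own pace and stop on an object; FORCE is the grip in N (left out, the last holds). Time passes only in rows, so rows that repeat a pose let the fingers close, or fill a call up. It gives the time, the measured TCP pose, the force and the opening at its end, in the units of the state.
- manip.get_state(): the state, without advancing time (a new reading comes with each control period).
- manip.get_image(name): name is "scene" or "side" or "wrist"; returns a dict with "color" (420x560x3 uint8, blue, green, red), "fx", "fy", "cx", "cy" (pixels), "k1" (the pictures are not rectified: a ray, as slopes to the right and down, at radius r is drawn at 1 + k1 r^2 times it, then the intrinsics apply), "world_to_cam" (4x4, takes a point from world to camera coordinates). Camera axes: x right, y down, z forward; pixel columns grow to the right and rows downward; lengths in m; the calibration is good to about 2 mm. A picture is of the moment at which its call begins. There is no depth.
- manip.sign_off(): hands the job in, once; it reports no verdict.
The state is a dict: "clock": time; "qpos": joint angles; "qd": joint speeds; "effort": joint torques, N m; "position": TCP position; "ee_rot": TCP orientation; "contact_force": force on the tool from outside, world axes, zero at the start; "moment": the same for the moment, N m; "width": finger opening in m.
Only numpy, scipy, OpenCV 4.12 (cv2) and the standard library are available. Lean on these libraries where they do the work, as an engineer would, in place of code of your own. Each camera call takes 0.05 s, during which the arm holds its last target. There are 200 camera calls.

### The job

The oblong storage box on the egg seller's table has its turquoise lid laid on, but all four sides of the lid rim still stand up. Press around the rim with the fingertips until all four sides have clicked shut. Do not lift or shove the box, and leave the other things on the table alone.

Things in the scene. Friction and masses are not known exactly. Their poses are not given: they have to be found in the camera images.
- box: oblong white box, turquoise lid, loose, full, about 1.3 kg; 170 mm along its x, 220 mm along its y; origin centre of underside, z up. Lid panel in the middle of the top at 89 mm; around it the rim is four separate straight sections, one a side, 22 mm wide, each with a thumb tab sticking out mid-length. Each moves up and down on its own: top at 100.5 mm open, 92.5 mm shut
- rim_front_top (a point): centre of the top face of the rim strip on the box's own -x (a long side, 226 mm long); 22 mm wide; moves with the section; a good place to press. The strip's centre line runs 11 mm inside the box's outer edge
- rim_back_top (a point): centre of the top face of the rim strip on the box's own +x (a long side, 226 mm long); 22 mm wide; moves with the section; a good place to press. The strip's centre line runs 11 mm inside the box's outer edge
- rim_left_top (a point): centre of the top face of the rim strip on the box's own +y (a short side, 120 mm long); 22 mm wide; moves with the section; a good place to press. The strip's centre line runs 11 mm inside the box's outer edge
- rim_right_top (a point): centre of the top face of the rim strip on the box's own -y (a short side, 120 mm long); 22 mm wide; moves with the section; a good place to press. The strip's centre line runs 11 mm inside the box's outer edge
- rim_front (a joint): how far that section is pressed down, m: 0 open, 0.008 fully shut (its stop). Snap action: pushing straight down, the resistance grows to about 4.5 N at 0.002, then falls; near 0.004 it jumps shut by itself and stays; let go before that, it springs back open
- rim_back (a joint): how far that section is pressed down, m: 0 open, 0.008 fully shut (its stop). Snap action: pushing straight down, the resistance grows to about 4.5 N at 0.002, then falls; near 0.004 it jumps shut by itself and stays; let go before that, it springs back open
- rim_left (a joint): how far that section is pressed down, m: 0 open, 0.008 fully shut (its stop). Snap action: pushing straight down, the resistance grows to about 4.5 N at 0.002, then falls; near 0.004 it jumps shut by itself and stays; let go before that, it springs back open
- rim_right (a joint): how far that section is pressed down, m: 0 open, 0.008 fully shut (its stop). Snap action: pushing straight down, the resistance grows to about 4.5 N at 0.002, then falls; near 0.004 it jumps shut by itself and stays; let go before that, it springs back open
- egg_tray: grey pulp tray of six brown eggs, one piece, 149 x 102 mm, 67 mm high; origin under its centre; bystander
- round_tub: round white tub with a turquoise lid that is already shut, 94 mm across, 66 mm high; origin under its centre; bystander
- mug: white mug, 78 mm across, 85 mm high; origin under its centre; bystander
- spoon: spoon, 170 mm long, lying flat on the table along its own x; bystander

How it is judged:
At the end, for the whole second after the job is handed in: all four rim sections are shut (each pressed down more than 6.5 of 8 mm), the box stands flat and still on the table within 40 mm of where it started, and the egg tray, tub, mug and spoon are within 25 mm of where they were (value of joint each of rim_front, rim_back, rim_left, rim_right above 0.0065 m and linear speed of box below 0.01 m/s and height (world z) of box below 0.004 m and angle between box's own z axis and vertical below 0.05 rad and distance of box from where it was at the start of the episode below 0.04 m and distance of each of egg_tray, round_tub, mug, spoon from where it was at the start of the episode below 0.025 m); the robot touches nothing.
It fails at once if the box is pressed with something other than the fingers (contact force between the arm and box above 3 N).
It fails at once if the box is lifted off the table (10 mm) or tipped (height (world z) of box above 0.01 m or angle between box's own z axis and vertical above 0.15 rad).
It fails at once if the box is shoved more than 40 mm along the table (distance of box from where it was at the start of the episode above 0.04 m).
It fails at once if a bystander (egg tray, round tub, mug, spoon) is lifted, carried or pushed more than 25 mm (distance of any of egg_tray, round_tub, mug, spoon from where it was at the start of the episode above 0.025 m).
It also fails if it takes over 48 s, if anything falls off the work surface, if the arm or the gripper's body presses on something with over 40 N, if the wrist force passes 120 N, or if a joint passes its speed limit or range.

## Working session

There is one attempt and no reset: what is moved stays moved. The work goes in short steps, Python scripts to look and compute and a shell command to move; the robot and the scene stay as the last step left them, time stands still between calls to the robot, and variables do not carry over. Pictures are saved under pics/ and viewed, about 8 in all and at most 12, crops included, and the job is handed in when it is done.

```bash
mkdir -p pics; python3 - <<'E'
from rig import manip
import cv2,numpy as np
for n in("scene","side"):
    i=manip.get_image(n); cv2.imwrite(f"pics/{n}0.png",cv2.resize(i["color"],None,fx=1.4,fy=1.4))
    print(n,i["fx"],i["cx"],i["cy"],i["k1"],np.round(i["world_to_cam"],3).tolist())
s=manip.get_state();print(s)
E
```

```text
scene 447.0357362601471 274.344942272732 213.3442293386847 -0.09791202771588073 [[-0.882, 0.471, 0.02, 0.484], [0.328, 0.643, -0.693, -0.195], [-0.34, -0.604, -0.721, 1.317], [0.0, 0.0, 0.0, 1.0]]
side 503.87599833740614 283.5697501375483 205.96100069306186 -0.04288690067908537 [[-0.993, -0.114, 0.007, 0.6], [-0.089, 0.727, -0.681, 0.04], [0.072, -0.677, -0.733, 1.321], [0.0, 0.0, 0.0, 1.0]]
{'clock': 0.1, 'qpos': array([ 1.22800829e+00,  2.76563101e-01,  1.50600179e+00, -2.16651050e-05,
        1.36073091e+00, -1.21019094e-01]), 'qd': array([ 0.00076538, -0.00157214, -0.00356147, -0.00026941,  0.00017523,
        0.00113547]), 'effort': array([ 8.73637200e-04, -4.17706311e+01, -2.46405262e+01, -2.71509134e-04,
        5.70902339e-03,  2.99791714e-05]), 'position': array([0.1263365 , 0.56046029, 0.23051024]), 'ee_rot': array([ 0.55174849, -0.44192461,  0.55276511,  0.44127881]), 'contact_force': array([-0.27749873,  0.42991745, -0.47109215]), 'moment': array([ 0.01152348,  0.01016473, -0.0389574 ]), 'width': 0.08528854780440277}
```

View pics/scene0.png

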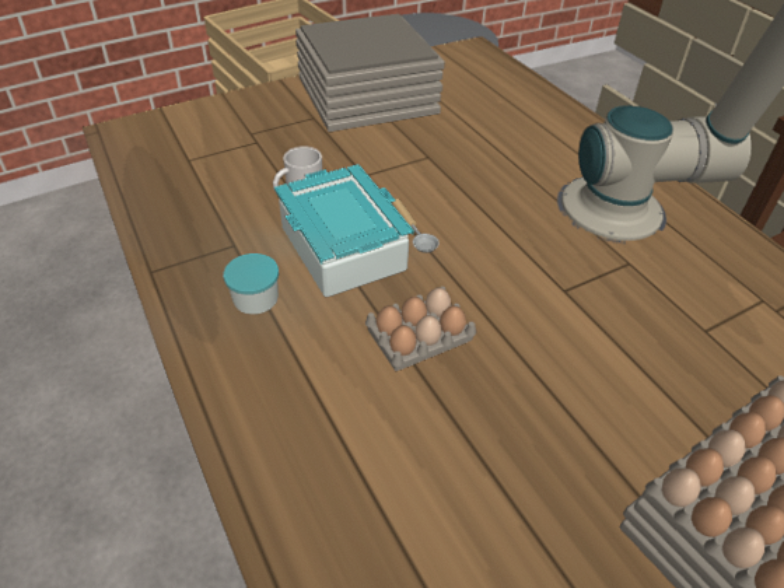

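View pics/side0.png

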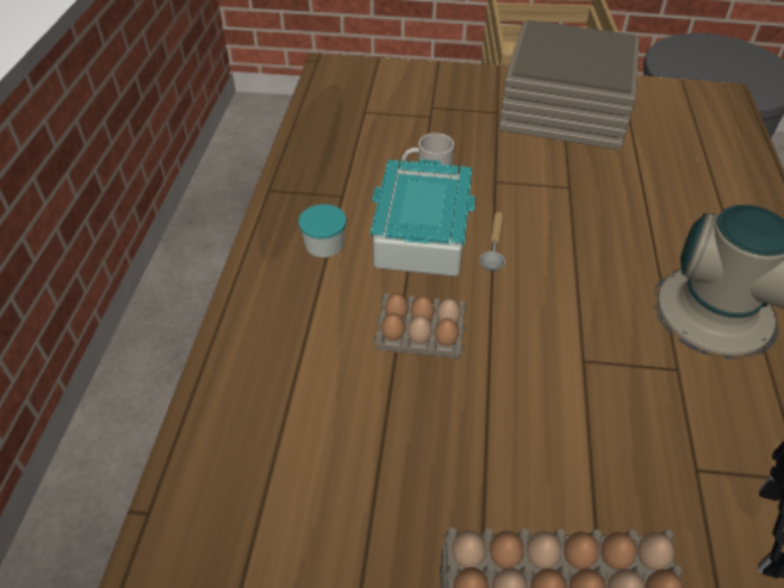

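The box sits at about (425,210) in the side view and (345,225) in the scene view, with the mug behind it, the tub to its left, the spoon to its right and the eggs in front. I'll enlarge both views.

```bash
cat > h.py <<'E'
import numpy as np,cv2
from rig import manip
def ray(i,u,v):
    K=np.array([[i["fx"],0,i["cx"]],[0,i["fy"],i["cy"]],[0,0,1]])
    s=cv2.undistortPoints(np.array([[[u,v]]],float),K,np.array([i["k1"],0,0,0,0]))[0,0]
    W=np.array(i["world_to_cam"]);R=W[:3,:3]
    return -R.T@W[:3,3],R.T@np.array([*s,1])
def at(i,u,v,z):
    c,d=ray(i,u,v);return (c+d*(z-c[2])/d[2])[:2]
def px(i,p):
    W=np.array(i["world_to_cam"]);q=W[:3,:3]@np.array(p)+W[:3,3];s=q[:2]/q[2];s=s*(1+i["k1"]*(s@s))
    return s[0]*i["fx"]+i["cx"],s[1]*i["fy"]+i["cy"]
E
python3 - <<'E'
from h import *
a=manip.get_image("side");b=manip.get_image("scene")
A=cv2.resize(a["color"][110:200,260:360],None,fx=6,fy=6,interpolation=2)
B=cv2.resize(b["color"][110:215,190:310],None,fx=6,fy=6,interpolation=2)
cv2.imwrite("pics/a1.png",A[:,:]);cv2.imwrite("pics/b1.png",B[:600])
E
```

```text
(no output)
```

View pics/a1.png

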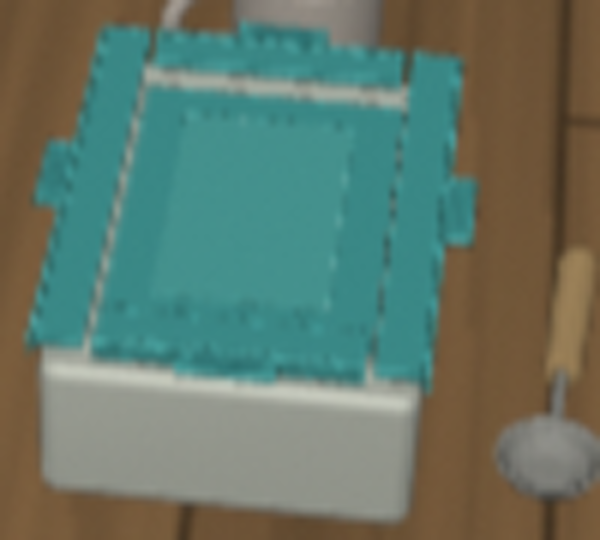

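View pics/b1.png

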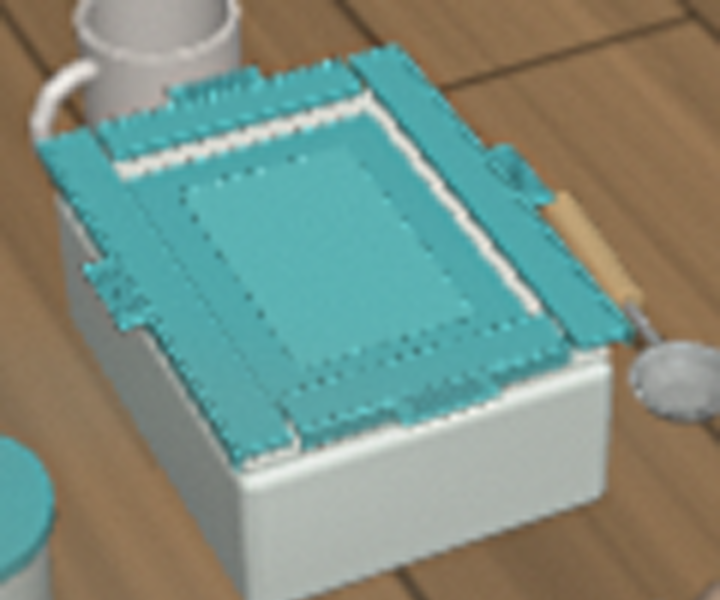

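Long-strip corners: side crop (103,27), (30,343), (463,58), (427,388); scene crop (38,147), (238,465), (400,45), (632,335).

```bash
python3 - <<'E'
from h import *
a=manip.get_image("side");b=manip.get_image("scene")
for i,o,P in((a,(260,110),[(103,27),(30,343),(463,58),(427,388)]),(b,(190,110),[(38,147),(238,465),(400,45),(632,335)])):
    q=np.array([at(i,o[0]+(u+.5)/6-.5,o[1]+(v+.5)/6-.5,.1005) for u,v in P])
    print(np.round(q,4).tolist(),"c",q.mean(0),"yaw",[np.degrees(np.arctan2(*(q[k+1]-q[k])[::-1])) for k in(0,2)],
      [np.linalg.norm(q[x]-q[y]) for x,y in((0,1),(2,3),(0,2),(1,3))])
from scipy.spatial.transform import Rotation as R
s=manip.get_state();w,x,y,z=s["ee_rot"];print(R.from_quat([x,y,z,w]).as_matrix().round(3))
for n,P,z in(("mug",[(310,10)],.08),("spoon",[(575,250),(550,450)],0.005)):
    print(n,[at(a,260+u/6,110+v/6,z) for u,v in P])
for n,(u,v),z in(("tub",(323,221),.066),("egg",(422,315),.05),("mug",(436,143),.085)): print(n,at(a,u/1.4,v/1.4,z))
E
```

```text
[[0.6538, -0.2489], [0.6573, -0.0213], [0.4794, -0.2462], [0.485, -0.0141]] c [ 0.56883814 -0.13262235] yaw [np.float64(89.11893221523653), np.float64(88.6186876308559)] [np.float64(0.22761095074766402), np.float64(0.23222094117703365), np.float64(0.1744314910781404), np.float64(0.17246468959113317)]
[[0.6544, -0.2464], [0.66, -0.0186], [0.4773, -0.2453], [0.4855, -0.0173]] c [ 0.56930708 -0.13191498] yaw [np.float64(88.60383139444829), np.float64(87.94161496411024)] [np.float64(0.22788477118618292), np.float64(0.22812814629313066), np.float64(0.17709382718260744), np.float64(0.17445363007844863)]
[[-0.    -0.975  0.22 ]
 [-0.001  0.22   0.975]
 [-1.     0.    -0.001]]
mug [array([ 0.55498999, -0.30098481])]
spoon [array([ 0.41356822, -0.22249716]), array([ 0.42277291, -0.07942535])]
tub [ 0.76059011 -0.08258058]
egg [0.54639393 0.12247143]
mug [ 0.55908783 -0.34208004]
```

```bash
python3 -m inch '-0 -30 -25 -1 0 0 255;0 -80 -70 -2 0 0 255;0 -135 -116 -4 0 0 255;0 -190 -162 -5 0 0 255;0 -245 -208 -6 0 0 255;0 -300 -254 -8 0 0 255;0 -350 -300 -9 0 0 255;0 -400 -344 -10 0 0 255;0 -445 -380 -11 0 0 255;0 -480 -409 -11.2 0 0 255' 40; python3 -c "
from rig import manip;from scipy.spatial.transform import Rotation as R
s=manip.get_state();w,x,y,z=s['ee_rot'];print(R.from_quat([x,y,z,w]).as_matrix().round(3),s['position'],s['contact_force'])"
```

```text
clock: 1.55
position: [0.4881, 0.0777, 0.2315]
ee_rot: [0.507, -0.493, 0.506, 0.493]
contact_force: [0.5, 0.1, 0.1]
width: -0.0002
[[ 0.001 -1.     0.027]
 [ 0.001  0.027  1.   ]
 [-1.    -0.001  0.001]] [0.48808561 0.07767011 0.23154782] [0.45867091 0.13697297 0.10071421]
```

```bash
python3 -m inch '10 -20 -26 0 0 0 255;30 -45 -58 0 0 0 255;50 -60 -78 0 0 0 255;70 -69 -88 0 0 0 255;90 -69 -88 0 0 0 255;100 -69 -88 0 0 0 255;100 -69 -88 0 0 0 255;100 -69 -88 0 0 0 255;100 -69 -88 0 0 0 255;100 -69 -88 0 0 0 255'; python3 - <<'E'
from h import *
s=manip.get_state();print(s['position'],s['contact_force'])
i=manip.get_image("wrist");cv2.imwrite("pics/w1.png",i["color"])
print(px(i,s['position']))
b=manip.get_image("scene");cv2.imwrite("pics/b2.png",cv2.resize(b["color"][90:215,190:320],None,fx=4.6,fy=4.6,interpolation=2))
E
```

```text
clock: 2.8
position: [0.554, -0.0102, 0.1319]
ee_rot: [0.507, -0.494, 0.506, 0.493]
contact_force: [-0.3, 0.2, -0.1]
width: -0.0
[ 0.55402127 -0.01021909  0.13193316] [-0.25783264  0.2208857  -0.13021094]
(np.float64(275.0666575370974), np.float64(263.1658248811178))
```

View pics/w1.png

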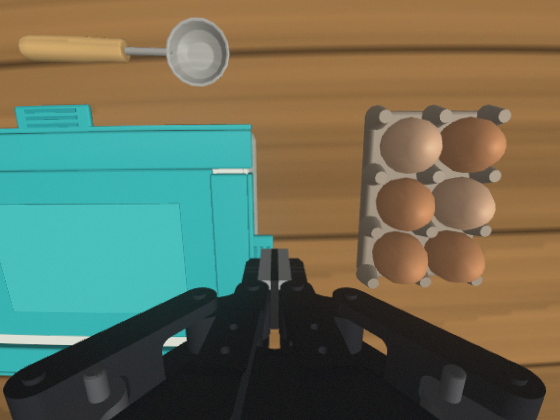

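View pics/b2.png

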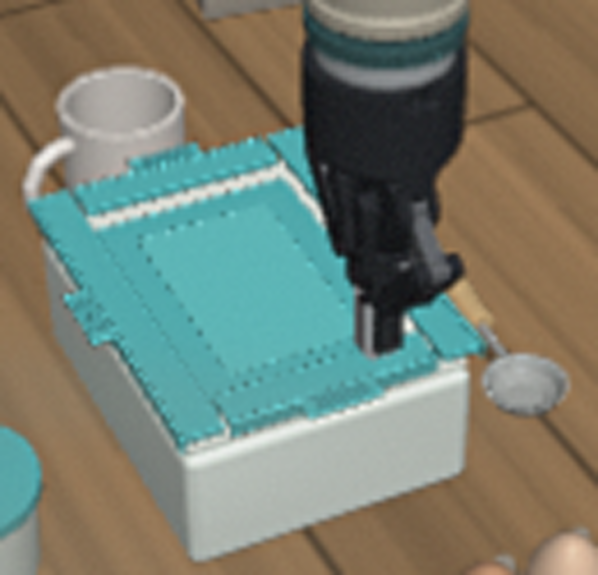

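The wrist view shows the +y/-x corner of the rim at about (251,126), with that strip's tab at columns 17–91 along row 106. The fingertip is just past the short strip's tab at (273,250). I'll check these against the estimate.

```bash
python3 - <<'E'
from h import *
i=manip.get_image("wrist")
for n,p in(("corner",(251.5,126)),("edge",(2,129)),("tabL",(17,107)),("tabR",(90,106)),("inner",(212,170)),("shortout",(253,230))): print(n,at(i,*p,.1005))
c=np.array([.569,-.132]);a=np.radians(-1.5);ex=np.array([np.cos(a),np.sin(a)]);ey=np.array([-ex[1],ex[0]])
print("pred corner",c-.088*ex+.113*ey)
E
```

```text
corner [ 0.48445902 -0.02162017]
edge [ 0.48073159 -0.16664731]
tabL [ 0.46914164 -0.1545915 ]
tabR [ 0.47059881 -0.11163671]
inner [ 0.50843553 -0.04570341]
shortout [ 0.54569623 -0.02347867]
pred corner [ 0.48398815 -0.01673515]
```

```bash
python3 -m inch '0 -10 -14 0 0 0 255;0 -18 -25 0 0 0 255;5 -18 -25 0 0 0 255;18 -18 -25 0 0 0 255;26 -18 -25 0 0 0 255;30 -18 -25 0 0 0 255;33 -18 -25 0 0 0 255;35 -18 -25 0 0 0 255;37 -18 -25 0 0 0 255;38 -18 -25 0 0 0 255'
```

```text
clock: 4.2
position: [0.5714, -0.0358, 0.0931]
ee_rot: [0.507, -0.494, 0.506, 0.493]
contact_force: [-0.4, 0.1, -0.0]
width: 0.0001
```

```bash
python3 -m inch '1 0 0 0 0 0 255;1.5 0 0 0 0 0 255;1.5 0 0 0 0 0 255;-10 0 0 0 0 0 255;-28 0 0 0 0 0 255;-28 -25 -33 0 0 0 255;-28 -55 -73 0 0 0 255;-28 -74 -99 0 0 0 255;-28 -74 -99 0 0 0 255;-28 -74 -99 0 0 0 255'
```

```text
clock: 5.45
position: [0.6418, -0.1362, 0.1212]
ee_rot: [0.507, -0.493, 0.507, 0.494]
contact_force: [0.1, -0.6, -0.2]
width: 0.0002
```

```bash
python3 -m inch '5 -1 0 0 0 0 255;12 -1 0 0 0 0 255;17 -1 0 0 0 0 255;20 -1 0 0 0 0 255;22 -1 0 0 0 0 255;24 -1 0 0 0 0 255;26 -1 0 0 0 0 255;28 -1 0 0 0 0 255;29.5 -1 0 0 0 0 255;29.5 -1 0 0 0 0 255'
```

```text
clock: 6.7
position: [0.6436, -0.1369, 0.0926]
ee_rot: [0.507, -0.494, 0.506, 0.493]
contact_force: [-1.4, 0.1, 5.6]
width: -0.0001
```

```bash
python3 -m inch '-10 0 0 0 0 0 255;-28 0 0 0 0 0 255;-28 25 -33 0 0 0 255;-28 55 -73 0 0 0 255;-28 75 -99 0 0 0 255;-28 75 -99 0 0 0 255;-20 75 -99 0 0 0 255;-14 75 -99 0 0 0 255;-10 75 -99 0 0 0 255;-10 75 -99 0 0 0 255'
```

```text
clock: 7.95
position: [0.5659, -0.233, 0.1011]
ee_rot: [0.506, -0.493, 0.506, 0.494]
contact_force: [0.3, -0.1, 0.3]
width: -0.0002
```

```bash
python3 -m inch '1 0 0 0 0 0 255;2 0 0 0 0 0 255;3 0 0 0 0 0 255;4 0 0 0 0 0 255;6 0 0 0 0 0 255;8 0 0 0 0 0 255;9 0 0 0 0 0 255;10 0 0 0 0 0 255;10.5 0 0 0 0 0 255;10.5 0 0 0 0 0 255'
```

```text
clock: 9.2
position: [0.5655, -0.2338, 0.0925]
ee_rot: [0.506, -0.493, 0.507, 0.493]
contact_force: [-2.9, 1.1, 8.8]
width: -0.0001
```

```bash
python3 -m inch '-10 0 0 0 0 0 255;-28 0 0 0 0 0 255;-28 25 33 0 0 0 255;-28 55 73 0 0 0 255;-28 73 99 0 0 0 255;-28 73 99 0 0 0 255;-20 73 99 0 0 0 255;-14 73 99 0 0 0 255;-10 73 99 0 0 0 255;-10 73 99 0 0 0 255'
```

```text
clock: 10.45
position: [0.4956, -0.1332, 0.1006]
ee_rot: [0.507, -0.493, 0.507, 0.494]
contact_force: [-0.5, 0.3, 0.7]
width: 0.0001
```

```bash
python3 -m inch '1 0 0 0 0 0 255;2 0 0 0 0 0 255;3 0 0 0 0 0 255;4 0 0 0 0 0 255;6 0 0 0 0 0 255;8 0 0 0 0 0 255;9 0 0 0 0 0 255;10 0 0 0 0 0 255;10.5 0 0 0 0 0 255;10.5 0 0 0 0 0 255'
```

```text
clock: 11.7
position: [0.4953, -0.1325, 0.0924]
ee_rot: [0.507, -0.493, 0.506, 0.493]
contact_force: [-3.3, 0.5, 14.1]
width: 0.0001
```

```bash
python3 -m inch '-10 0 0 0 0 0 255;-40 0 0 0 0 0 255;-80 0 0 0 0 0 255;-120 20 0 0 0 0 255;-140 60 0 0 0 0 255;-140 100 0 0 0 0 255;-140 140 0 0 0 0 255;-140 150 0 0 0 0 255;-140 150 0 0 0 0 255;-140 150 0 0 0 0 255'; python3 - <<'E'
from h import *
a=manip.get_image("side");b=manip.get_image("scene")
A=cv2.resize(a["color"][105:205,255:365],None,fx=6,fy=6,interpolation=2)
B=cv2.resize(b["color"][110:210,190:310],None,fx=6,fy=6,interpolation=2)
cv2.imwrite("pics/a3.png",A);cv2.imwrite("pics/b3.png",B)
E
```

```text
clock: 12.95
position: [0.3468, -0.1293, 0.2309]
ee_rot: [0.507, -0.494, 0.506, 0.493]
contact_force: [-0.0, 0.3, -0.2]
width: -0.0
```

View pics/a3.png

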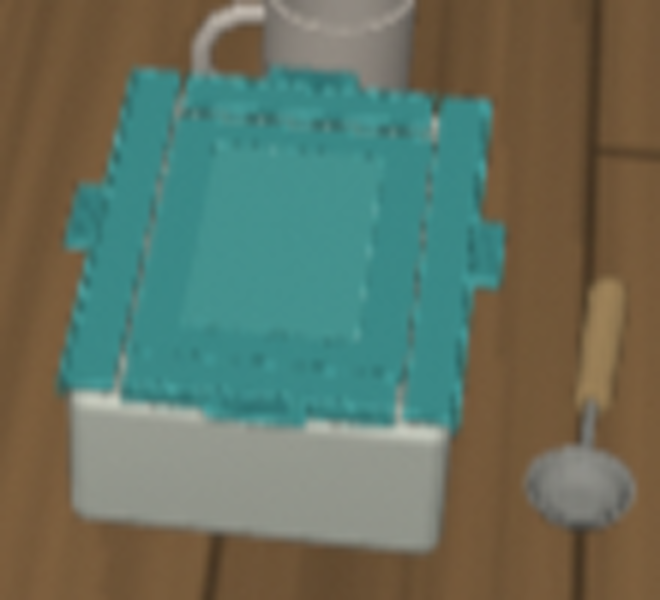

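View pics/b3.png

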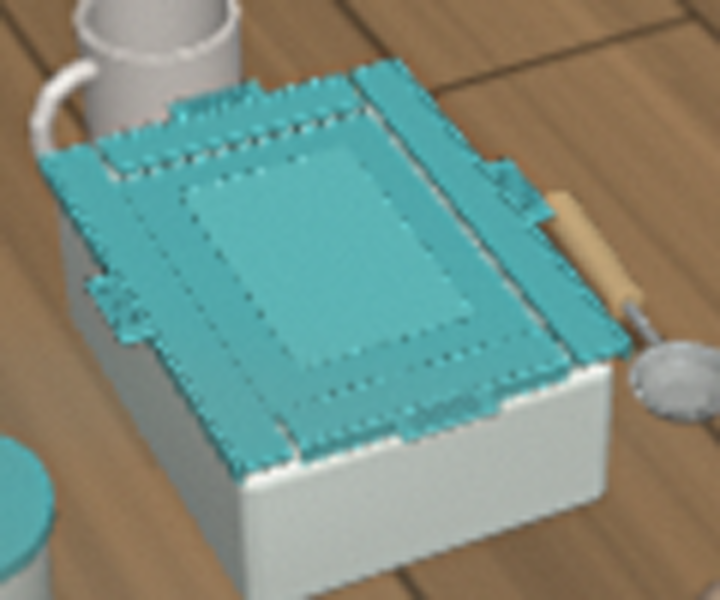

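Both views show the white gaps under the back and right strips gone. All four tabs sit lower than before, for example the scene +y tab went from about row 398 to 412 and the far-side tab from about 265 to 280. The box, mug, tub and spoon have not moved, so I'm handing in.

```bash
python3 -c "
from rig import manip
print(manip.sign_off())"
```

```text
the job is handed in; nothing more can be done
None
```

I pressed all four rim sections down with the closed fingertips, one at a time at mid-length, then backed the arm clear and handed the job in at about 13 s. No verdict was reported.

- **Three sides confirmed by touch:** the +x, -y and -x sides ended firmly on their stop, with the fingertip at 92.4–92.6 mm and 5.6–14 N.
- **The +y side not confirmed by force:** it read no force at 93.1 mm, as it would after snapping away. I pushed it another 1.5 mm without reading the force.
- **Final pictures:** the scene and side views show all four sections lowered, including +y, and the white gaps gone. The box, mug and spoon look unmoved, as does the part of the tub in view. The egg tray was outside the final crops, but the arm passed well above it.

My two position estimates differed by about 5 mm in y between the fixed cameras and the wrist camera. I used a value in between, well within the 22 mm strip width.

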